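# Open the bayonet filter cover of a bench extraction unit

## Task

Open the filter well of the bench extraction unit: press the round black cover down against its spring, turn it a quarter turn anticlockwise (seen from above) until it springs up free of its lugs, then slide it across the deck, without lifting it, onto the round rubber pad. Leave it lying flat on the pad, and leave the other things on the bench where they are.

Things in the scene. Friction and masses are not known exactly. Their poses are not given: they have to be found in the camera images.
- unit: Fixed low enclosure, white sides, flat smooth grey deck 65 mm above the bench: 160 mm along its x, 270 mm along its y. Origin: centre of its underside on the bench; z up; yaw within 25 degrees of the robot's frame. Along its y lie the filter well (centre y = -62 mm), then the parking pad (y = +72 mm). A fence 6 mm thick and 12 mm high stands on the deck's edge at y = +129 to +135 mm.
- cover: Loose black plastic bayonet cover, 0.18 to 0.31 kg: disc 96 mm across and 26 mm high, a straight upright metal bar across its top. Origin: centre of its underside; x along the bar, z up. Two lugs, 18 mm wide and 8 mm thick, stick out at the underside in line with the bar, to 62 mm from the axis. Locked at the start: bar along the unit's y (2 degrees of play), underside 16 mm below the deck.
- bar (a point): Middle of the foot of the cover's bar, on the cover's axis, in its top face (26 mm above its underside; 10 mm above the deck while locked). The bar is 84 mm long, 14 mm wide and rises 22 mm above the face. Pressing anywhere on the face works; the cover hardly tilts.
- seat (a joint): Height of the sprung steel seat with the filter, under the cover, in m: 0 locked, negative pressed down (stop at -0.010), +0.0175 sprung fully up. It pushes up with about 14 N at 0 and 0.4 N more for each mm down. A step beside each lug blocks turning until the cover is down more than 5 mm.
- mouth (a point): Centre of the well's round 100 mm mouth, at deck height, on the axis about which the cover turns. Held down, the cover turns anticlockwise from above to a stop at 90 to 95 degrees, its lugs then under the notches on the unit's +x and -x sides and its bar along the unit's x. Let go there, it rises until its underside is 1.5 mm above the deck and can slide away over it.
- pad (a point): Centre of the round black rubber parking pad (112 mm in diameter, flat, flush with the deck), at deck height, 134 mm from the mouth along the unit's +y.
- driver: Loose bystander: screwdriver 200 mm long lying on the bench, beside the unit. Origin at its underside.
- screw_box: Loose bystander: clear open box of screws, 120 x 85 x 45 mm. Origin: centre of its underside.
- pulley: Loose bystander: toothed brass pulley, 82 mm in diameter and 34 mm high over its hub. Origin: centre of its underside.
- bottle: Loose bystander: white plastic bottle, 52 mm in diameter and 130 mm high. Origin: centre of its underside.
Mind the look-alikes: they are no part of the job. Of the things like the cover, leave any that is green; of the rest the larger one is meant.

How it is judged:
On the way:
1. the cover has been freed: it has sprung up above the deck, still over the well (z of cover in the frame of unit above 0.0645 m and horizontal distance between cover and mouth below 0.02 m and angle between cover's own z axis and vertical below 0.1 rad), for 0.2 s.
At the end, for the whole second after the job is handed in: The cover lies flat (within 3.4 degrees) and at rest on the deck, its underside within 4 mm of deck height, its centre within 25 mm of the pad's centre (horizontal distance between cover and pad below 0.025 m and z of cover in the frame of unit between 0.061 and 0.069 m and angle between cover's own z axis and vertical below 0.06 rad and linear speed of cover below 0.02 m/s); the robot touches nothing.
It fails at once if the cover is lifted clear of the deck (underside more than 20 mm above it) or thrown off it (z of cover in the frame of unit above 0.085 m or z of cover in the frame of unit below 0.03 m).
It fails at once if a bystander is moved more than 30 mm (distance of any of driver, screw_box, pulley, bottle from where it was at the start of the episode above 0.03 m).
It also fails if it takes over 48 s, if anything falls off the work surface, if the arm or the gripper's body presses on something with over 40 N, if the wrist force passes 120 N, or if a joint passes its speed limit or range.

## Robot

A 6-joint arm with a two-finger parallel gripper is mounted at the origin on the work surface. World frame = base frame: x ahead of the robot, y to its left, z up, the work surface at z = 0. Lengths are in m, angles in rad, forces in N, time in s.
With the tool pointing down it reaches from about 0.225 to 0.875 m from the base axis. Payload 3.4 kg.
Tool frame: the origin (TCP) lies between the finger pads; the fingertips stand 19 mm ahead of it and the grasp point (between the pads) is the TCP (tcp_to_tips is the distance from the TCP to the fingertips, in m); z points along the fingers, y is the direction in which the jaws open and shut (so a half turn about z gives the same grasp; the last joint's range is limited). The gripper opens to 85 mm and grips with 20 to 120 N. Pads are 22 mm wide; open, the fingers measure 114 mm over their backs; the gripper's body (76 mm by 85 mm) begins 54 mm behind the grasp point. The pads swing forward as they close: fully open they stand 13 mm farther back than shut.
Start: joints at [1.07, 0.276, 1.505, -0, 1.361, -0.121], TCP at [0.213, 0.534, 0.25] pointing down, gripper open.
Joint ranges: [-2.89, 2.89], [-0.75, 2.08], [0.22, 2.7], [-1.18, 4.32], [0.11, 2.71], [-2.7, 2.7]. Speed limits (rad/s): [2.57, 2.57, 3.14, 3.14, 3.14, 3.14].

## Interface

Orientations are given as [roll, pitch, yaw] about the fixed x, y, z axes, in that order (R = Rz(yaw) Ry(pitch) Rx(roll)).
In Python, from rig import * gives the robot as it stands.
- The arm moves only by the tool drive_tool, never from a script. Its argument "steps" is a list of rows, each a list of 3 entries, a list of its own where there are three numbers: the closure in counts, from 0 (fully open) to 255 (shut), then the shift along the tool's x, y, z in mm, then the turn about the tool's z in degrees. In form: [[jaw, [tx, ty, tz], roll], ...]. A call has 1 to 5 rows; each row is the pose to reach, as a shift and turn from the pose measured when the call began, along the tool's axes at that moment; what a row does not reach only later rows make up. A row lasts 1/10 s, in which the tool goes at most 50 mm and 8.59 degrees, less where a joint would pass 70% of its speed; a pose out of reach is approached as far as the arm can. A call with a gripper value outside its range is refused whole. The fingers move at their own pace and stop on an object; "force" is the grip in N (left out, the last holds). Time passes only in rows, so rows that repeat a pose let the fingers close. It gives the time, the measured TCP pose, the force and the opening at its end, in the units of the state.
- observe(): the state, without advancing time (a new reading comes with each control period).
- read_camera(name): name is "side" or "top" or "wrist"; returns the picture (420x560x3 uint8, red, green, blue); there is no depth.
- camera_params(name): a dict with "fov_y" (degrees; the focal length in pixels is half the picture's height over the tangent of half this angle, whatever the lens; pixels are square), "cx", "cy" (the principal point, pixels), "cam_to_world" (4x4, takes a point from camera to world coordinates); the wrist camera has in their place "T_tool_cam" (4x4, takes a point from camera to tool coordinates, whose origin is the TCP and whose axes are the flange's). Camera axes: x right, y down, z forward; pixel columns grow to the right and rows downward; lengths in m; the calibration is good to about 2 mm. A picture is of the moment at which its call begins: read the wrist's pose just before it. camera_params takes no time and is no camera call.
- hand_in(): hands the job in, once; it reports no verdict.
The state is a dict: "clock": time; "q": joint angles; "dq": joint speeds; "joint_efforts": joint torques, N m; "tcp_pos": TCP position; "tcp_rot": TCP orientation; "wrist_force": force on the tool from outside, world axes, zero at the start; "ft_torque": the same for the moment, N m; "opening": opening from 0.0 (shut) to 1.0 (fully open).
Only numpy, scipy, OpenCV 4.12 (cv2) and the standard library are available. Lean on these libraries where they do the work, as an engineer would, in place of code of your own. Each camera call takes 0.05 s, during which the arm holds its last target.

## Working session

There is one attempt and no reset: what is moved stays moved. The work goes in short steps, Python scripts to look and compute and a tool call to move; the robot and the scene stay as the last step left them, time stands still between calls to the robot, and variables do not carry over. Pictures are saved under pics/ and viewed, and the job is handed in when it is done.

Besides the shell and the picture viewer there is one more tool, called after "Emit:" as name(argument=value, ...) on one line, values as JSON. drive_tool: Moves the arm, as the interface text tells. Its arguments: {"type":"object","properties":{"steps":{"type":"array","items":{"type":"array"}},"force":{"type":"number"}},"required":["steps"]}

```bash
mkdir -p pics; ls; cat > h.py <<'E'
from rig import *
import numpy as np, cv2
def snap(n,f):
    im=read_camera(n); cv2.imwrite('pics/'+f,cv2.cvtColor(im,cv2.COLOR_RGB2BGR)); return im
def ray(n,u,v,T=None):
    p=camera_params(n); f=210/np.tan(np.radians(p['fov_y'])/2)
    M=np.array(p['cam_to_world']) if T is None else T
    d=M[:3,:3]@np.array([(u-p['cx'])/f,(v-p['cy'])/f,1]); return M[:3,3],d
def onz(n,u,v,z,T=None):
    o,d=ray(n,u,v,T); return o+d*(z-o[2])/d[2]
def proj(n,P):
    p=camera_params(n); f=210/np.tan(np.radians(p['fov_y'])/2)
    M=np.linalg.inv(np.array(p['cam_to_world'])); c=M[:3,:3]@np.array(P)+M[:3,3]
    return c[0]/c[2]*f+p['cx'],c[1]/c[2]*f+p['cy']
E
python3 - <<'E'
from h import *
s=observe(); print(s)
for n in ('top','side','wrist'):
    snap(n,n+'0.png'); print(n,camera_params(n))
E
```

```text
pics
{'clock': 0.0, 'q': array([ 1.07001782e+00,  2.76603440e-01,  1.50617093e+00, -3.28547725e-05,
        1.36071084e+00, -1.21032872e-01]), 'dq': array([-0.00070952,  0.00175787,  0.00101845,  0.00147183,  0.00035982,
       -0.00117799]), 'joint_efforts': array([ 2.40954156e-03, -4.16778696e+01, -2.45811260e+01,  1.45387794e-04,
        1.08279721e-02,  3.12657949e-05]), 'tcp_pos': array([0.21292647, 0.53356664, 0.24941982]), 'tcp_rot': array([-3.13971006e+00, -1.96618785e-04,  2.76185372e+00]), 'wrist_force': array([ 0.0342945 ,  0.98610244, -0.14329372]), 'ft_torque': array([-0.03169831, -0.01984411,  0.01494298]), 'opening': 1.0023849508244371}
top {'fov_y': 57.360380711184746, 'cx': 276.19160360076745, 'cy': 213.38031569512728, 'cam_to_world': array([[ 1.24060964e-01, -9.70303907e-01,  2.07651644e-01,
         2.90587940e-01],
       [-9.92274116e-01, -1.21520231e-01,  2.49982560e-02,
         8.23295468e-03],
       [ 9.77970290e-04, -2.09148659e-01, -9.77883368e-01,
         1.02623331e+00],
       [ 0.00000000e+00,  0.00000000e+00,  0.00000000e+00,
         1.00000000e+00]])}
side {'fov_y': 51.856454596108485, 'cx': 281.24598787104367, 'cy': 205.06151535729794, 'cam_to_world': array([[ 0.7119847 , -0.46532902,  0.52587707, -0.1841898 ],
       [-0.70200091, -0.45408012,  0.54864011, -0.70382868],
       [-0.01650784, -0.75978954, -0.64995949,  0.90752695],
       [ 0.        ,  0.        ,  0.        ,  1.        ]])}
wrist {'fov_y': 68.49980834361439, 'cx': 274.3683347800219, 'cy': 209.85908234392627, 'T_tool_cam': array([[-6.95657498e-04, -9.50488696e-01, -3.10758354e-01,
         8.11613737e-02],
       [ 9.99999598e-01, -4.85531001e-04, -7.53529188e-04,
         4.41405242e-04],
       [ 5.65338161e-04, -3.10758753e-01,  9.50488652e-01,
        -1.23955302e-01],
       [ 0.00000000e+00,  0.00000000e+00,  0.00000000e+00,
         1.00000000e+00]])}
```

View pics/top0.png

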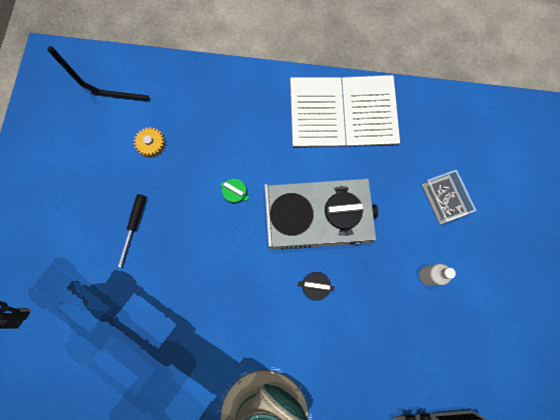

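View pics/side0.png

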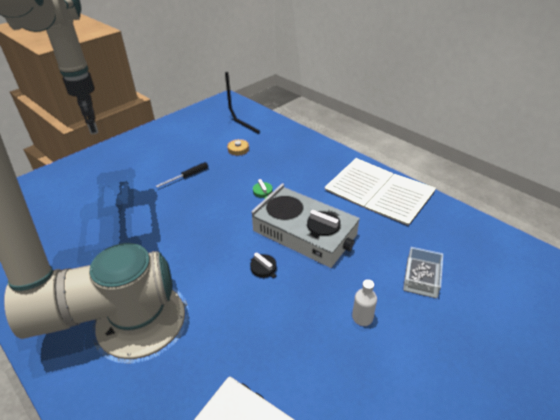

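Look-alikes: the green one at top (234,190) is excluded. The black one on the bench at (316,286) is smaller. The black one in the unit at (345,209) is the larger, and it sits in the well, so it is the target. I'll check this in an enlarged crop and measure.

```bash
python3 - <<'E'
from h import *
im=cv2.imread('pics/top0.png')
c=im[165:310,215:390]; cv2.imwrite('pics/crop0.png',cv2.resize(c,None,fx=4,fy=4,interpolation=cv2.INTER_CUBIC))
g=cv2.cvtColor(im,cv2.COLOR_BGR2HSV)
def comps(m,name,z):
    n,l,st,ce=cv2.connectedComponentsWithStats(m.astype(np.uint8))
    for i in range(1,n):
        if st[i,4]>60:
            ct=cv2.findContours((l==i).astype(np.uint8),0,2)[0]; ct=max(ct,key=len)
            print(name,ce[i].round(1),st[i],'rect',cv2.minAreaRect(ct), onz('top',*ce[i],z).round(4))
R=np.zeros(im.shape[:2],bool); R[165:310,260:390]=1
comps(R&(g[...,2]<75),'dark',.065)
comps(R&(g[...,2]>215)&(g[...,1]<40),'white',.097)
comps(R&(g[...,1]<70),'grey',.065)
E
```

```text
dark [342.9 210.6] [325 188  38  47 934] rect ((343.057373046875, 209.13116455078125), (39.435359954833984, 37.514808654785156), 39.80556869506836) [ 0.5232 -0.136   0.065 ]
dark [291.2 213.8] [ 270  193   43   42 1417] rect ((291.0, 213.5), (41.0, 42.0), 90.0) [ 0.4984 -0.0054  0.065 ]
dark [315.7 285.7] [298 272  36  28 480] rect ((316.0189208984375, 285.7135009765625), (27.20294189453125, 27.12942123413086), 53.97262191772461) [ 0.3262 -0.0863  0.065 ]
white [268.  218.2] [265 185   6  61 108] rect ((267.8354797363281, 214.97946166992188), (60.19341278076172, 2.1184818744659424), 86.49646759033203) [0.4733 0.0506 0.097 ]
white [345.6 207.5] [329 204  34   8 165] rect ((345.5494689941406, 207.51910400390625), (4.930072784423828, 33.04096984863281), 84.5596694946289) [ 0.5241 -0.1372  0.097 ]
white [317.  285.5] [305 283  25   6  90] rect ((317.0, 285.5), (24.465898513793945, 3.535533905029297), 8.130102157592773) [ 0.3258 -0.0862  0.097 ]
grey [319.4 213.9] [ 265  179  112   71 6772] rect ((321.17071533203125, 213.4017333984375), (65.29888916015625, 110.22123718261719), 86.633544921875) [ 0.5071 -0.0771  0.065 ]
grey [316.  285.6] [298 272  36  28 621] rect ((315.9461669921875, 285.4307861328125), (27.802736282348633, 26.574853897094727), 52.12501525878906) [ 0.3264 -0.0869  0.065 ]
```

View pics/crop0.png

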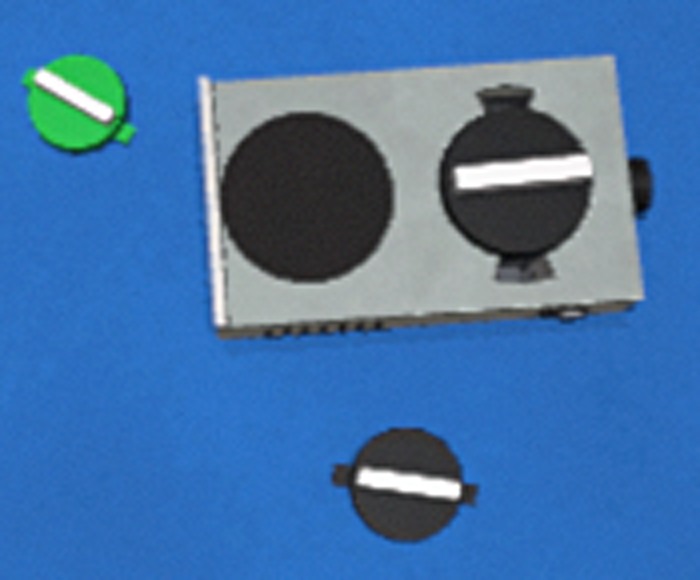

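The crop confirms it: the large black cover sits in the well with its bar along the unit's y, and the pad is left of it at top (291,214). I'll move above the cover and square up to the bar.

Emit:
drive_tool(steps=[[0,[-538,-508,0],57],[0,[-538,-508,0],57],[0,[-538,-508,0],57],[0,[-538,-508,0],57],[0,[-538,-508,0],57]], force=60)

```text
clock: 0.65
tcp_pos: [0.3185, 0.3054, 0.2501]
tcp_rot: [-3.141, 0.001, 2.007]
wrist_force: [0.1, 0.1, 0.3]
opening: 1.0
```

```bash
cat >> h.py <<'E'
from scipy.spatial.transform import Rotation as Ro
def delta(x,y,z,yawdeg):
    s=observe(); R=Ro.from_euler('xyz',s['tcp_rot']).as_matrix()
    d=R.T@(np.array([x,y,z])-s['tcp_pos'])*1000
    yw=np.degrees(np.arctan2(R[1,0],R[0,0]))
    r=-((yawdeg-yw+180)%360-180)
    print('t',s['clock'],'pos',s['tcp_pos'].round(4),'yaw',round(yw,2),'F',s['wrist_force'].round(1),'op',round(s['opening'],3),'q',s['q'].round(2)); print('shift',d.round(1),'roll',r.round(2))
E
python3 - <<'E'
from h import *
a=onz('top',329,209,.097);b=onz('top',362.5,205.8,.097);print(np.degrees(np.arctan2(*(a-b)[[1,0]])))
delta(.524,-.137,.25,101)
E
```

```text
102.71536134043457
t 0.65 pos [0.3185 0.3054 0.2501] yaw 114.96 F [0.1 0.1 0.3] op 1.0 q [ 0.61  0.07  1.76 -0.    1.31  0.17]
shift [-4.878e+02 -4.000e-01  6.000e-01] roll 13.96
```

Emit:
drive_tool(steps=[[0,[-488,0,0],14],[0,[-488,0,0],14],[0,[-488,0,0],14],[0,[-488,0,0],14],[0,[-488,0,0],14]])

```text
clock: 1.15
tcp_pos: [0.4238, 0.0785, 0.2505]
tcp_rot: [3.142, 0.001, 1.762]
wrist_force: [-0.2, 0.4, 0.8]
opening: 1.003
```

```bash
python3 - <<'E'
from h import *
delta(.515,-.09,.25,101)
E
```

```text
t 1.15 pos [0.4238 0.0785 0.2505] yaw 100.95 F [-0.2  0.4  0.8] op 1.003 q [ 0.02  0.06  1.78 -0.    1.3  -0.17]
shift [-182.8   57.5    0.7] roll -0.05
```

Emit:
drive_tool(steps=[[0,[-183,57,0],0],[0,[-183,57,0],0],[0,[-183,57,0],0],[0,[-183,57,0],0],[0,[-183,57,0],0]])

```text
clock: 1.65
tcp_pos: [0.5172, -0.0954, 0.25]
tcp_rot: [3.141, 0.004, 1.757]
wrist_force: [-0.5, 1.1, -0.3]
opening: 1.004
```

```bash
python3 - <<'E'
from h import *
delta(.524,-.137,.2,101)
s=observe()
im=snap('wrist','w1.png')
np.save('w1.npy',np.r_[s['tcp_pos'],s['tcp_rot']])
E
```

```text
t 1.65 pos [ 0.5172 -0.0954  0.25  ] yaw 100.66 F [-0.5  1.1 -0.3] op 1.004 q [-0.31  0.2   1.61 -0.    1.33 -0.5 ]
shift [-41.9  -1.   50.2] roll -0.34
```

View pics/w1.png

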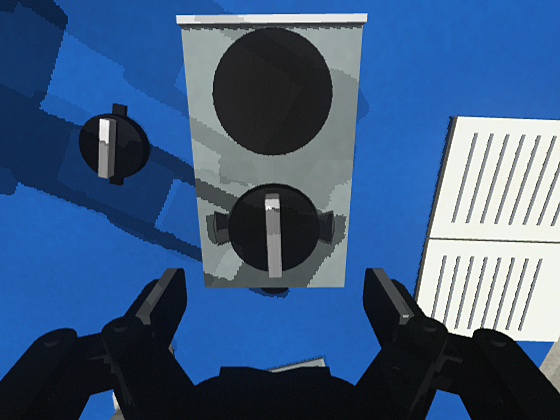

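The wrist view shows the target cover at (274,230), its bar running from (271,200) to (274,277), and the pad at (272,91). I'll measure them.

```bash
python3 - <<'E'
from h import *
w=np.load('w1.npy'); T=np.eye(4);T[:3,:3]=Ro.from_euler('xyz',w[3:]).as_matrix();T[:3,3]=w[:3]
T=T@np.array(camera_params('wrist')['T_tool_cam'])
im=cv2.imread('pics/w1.png'); g=cv2.cvtColor(im,cv2.COLOR_BGR2HSV)
def big(m,x0,x1,y0,y1):
    R=np.zeros(m.shape,np.uint8);R[y0:y1,x0:x1]=m[y0:y1,x0:x1]
    c=max(cv2.findContours(R,0,1)[0],key=cv2.contourArea);return c
def onzc(c,z): return np.array([onz('wrist',u,v,z,T)[:2] for u,v in c.reshape(-1,2)],np.float32)
c=big(g[...,2]<60,205,340,20,160); P=onzc(c,.065); print('pad',cv2.minEnclosingCircle(P*1000), cv2.fitEllipse(P*1000))
c=big((g[...,2]>85)&(g[...,1]<60),255,290,190,279)
print(cv2.boundingRect(c)); P=onzc(c,.097)*1000; print('bar(top z)',cv2.minAreaRect(P))
c=big(((g[...,1]<80)&(g[...,2]>60)).astype(np.uint8),170,372,5,292)
P=onzc(c,.065)*1000; print('deck',cv2.minAreaRect(P))
E
```

```text
pad ((496.90069580078125, -5.049350738525391), 56.55088806152344) ((497.0028076171875, -4.96014928817749), (110.85938262939453, 111.10739135742188), 44.45777130126953)
(255, 194, 27, 85)
bar(top z) ((517.0792846679688, -135.40170288085938), (26.514602661132812, 88.77716827392578), 10.638819694519043)
deck ((511.3876953125, -78.19134521484375), (160.1264190673828, 265.2890625), 11.108637809753418)
```

```bash
python3 - <<'E'
from h import *
delta(.523,-.1367,.097,101.1)
E
```

```text
t 1.7 pos [ 0.5154 -0.0926  0.2499] yaw 100.74 F [-1.2  0.7  0.7] op 0.997 q [-0.31  0.2   1.61 -0.    1.33 -0.5 ]
shift [-44.6  -0.6 152.9] roll -0.36
```

Emit:
drive_tool(steps=[[0,[-45,-1,0],0],[0,[-45,-1,50],0],[0,[-45,-1,100],0],[0,[-45,-1,100],0],[0,[-45,-1,100],0]])

```text
clock: 2.2
tcp_pos: [0.5222, -0.1359, 0.1501]
tcp_rot: [-3.139, -0.001, 1.759]
wrist_force: [1.3, 0.5, -0.5]
opening: 1.002
```

```bash
python3 - <<'E'
from h import *
delta(.523,-.1367,.097,101.1)
s=observe()
im=snap('wrist','w2.png')
np.save('w2.npy',np.r_[s['tcp_pos'],s['tcp_rot']])
E
```

```text
t 2.2 pos [ 0.5222 -0.1359  0.1501] yaw 100.8 F [ 1.3  0.5 -0.5] op 1.002 q [-0.38  0.3   1.73 -0.    1.11 -0.57]
shift [-0.9  0.8 53.1] roll -0.3
```

View pics/w2.png

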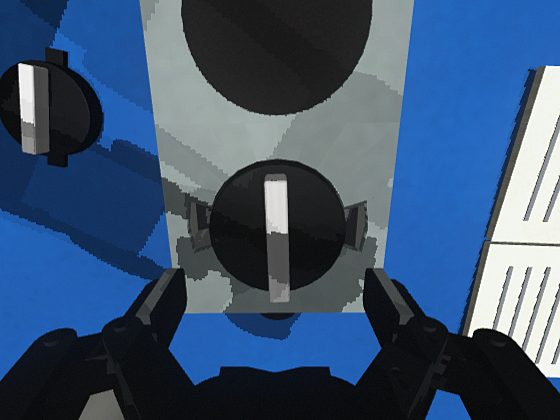

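The bar, from (275,178) to (279,300), is centred between the fingers and aligned. I'll descend and grip it.

Emit:
drive_tool(steps=[[0,[-1,1,30],0],[0,[-1,1,53],0],[0,[-1,1,53],0],[200,[-1,1,53],0],[255,[-1,1,53],0]])

```text
clock: 2.75
tcp_pos: [0.5267, -0.1379, 0.1013]
tcp_rot: [3.136, 0.004, 1.76]
wrist_force: [0.6, -0.3, -0.4]
opening: 0.688
```

Emit:
drive_tool(steps=[[255,[0,0,0],0],[255,[0,0,0],0],[255,[0,0,0],0],[255,[0,0,0],0],[255,[0,0,0],0]])

```text
clock: 3.25
tcp_pos: [0.5263, -0.1381, 0.1024]
tcp_rot: [3.137, 0.005, 1.76]
wrist_force: [-3.1, -0.5, 7.3]
opening: 0.145
```

```bash
python3 - <<'E'
from h import *
delta(.523,-.1367,.097,101.1)
snap('wrist','w3.png')
E
```

```text
t 3.25 pos [ 0.5263 -0.1381  0.1024] yaw 100.84 F [-3.1 -0.5  7.3] op 0.145 q [-0.38  0.35  1.79 -0.    0.99 -0.57]
shift [ 2.1 -3.   5.3] roll -0.26
```

View pics/w3.png

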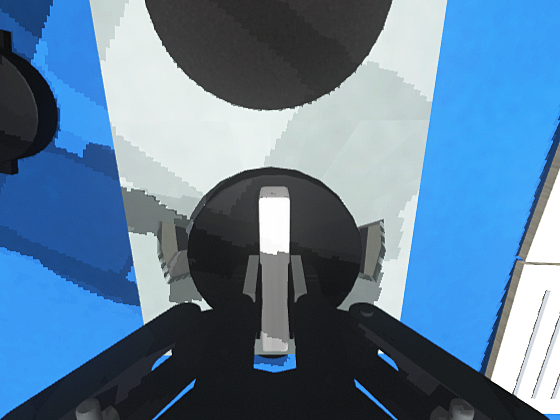

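The bar is gripped: opening 0.145, about 12 mm. Next I press down.

Emit:
drive_tool(steps=[[255,[0,0,4],0],[255,[0,0,8],0],[255,[0,0,8],0],[255,[0,0,8],0]])

```text
clock: 3.7
tcp_pos: [0.5263, -0.1383, 0.0963]
tcp_rot: [3.136, 0.005, 1.76]
wrist_force: [-3.3, 0.8, 13.2]
opening: 0.144
```

```bash
python3 - <<'E'
from h import *
delta(.523,-.1367,.0944,101.1)
E
```

```text
t 3.7 pos [ 0.5263 -0.1383  0.0963] yaw 100.84 F [-3.3  0.8 13.2] op 0.144 q [-0.38  0.36  1.8  -0.    0.97 -0.57]
shift [ 2.2 -3.   1.9] roll -0.26
```

Emit:
drive_tool(steps=[[255,[0,0,4],0],[255,[0,0,4],0],[255,[0,0,4],0]])

```text
clock: 4.0
tcp_pos: [0.5263, -0.1383, 0.0944]
tcp_rot: [3.135, 0.006, 1.76]
wrist_force: [-3.7, 1.6, 13.5]
opening: 0.144
```

Emit:
drive_tool(steps=[[255,[0,0,2],-4],[255,[0,0,2],-8],[255,[0,0,2],-12],[255,[0,0,2],-16],[255,[0,0,2],-20]])

```text
clock: 4.5
tcp_pos: [0.5267, -0.1387, 0.0948]
tcp_rot: [3.137, 0.009, 2.111]
wrist_force: [-4.1, 0.0, 14.0]
opening: 0.148
```

```bash
python3 - <<'E'
from h import *
delta(.523,-.1367,.0924,191.1); print(observe()['ft_torque'])
E
```

```text
t 4.5 pos [ 0.5267 -0.1387  0.0948] yaw 120.97 F [-4.1  0.  14. ] op 0.148 q [-0.38  0.36  1.81 -0.    0.97 -0.92]
shift [ 3.6 -2.1  2.4] roll -70.13
[ 0.1155188   0.61762626 -0.21255675]
```

Emit:
drive_tool(steps=[[255,[0,0,3],-7],[255,[0,0,3],-14],[255,[0,0,3],-21],[255,[0,0,3],-28],[255,[0,0,3],-35]])

```text
clock: 5.0
tcp_pos: [0.5269, -0.1386, 0.0942]
tcp_rot: [-3.141, 0.012, 2.726]
wrist_force: [-4.0, 1.3, 14.7]
opening: 0.144
```

```bash
python3 - <<'E'
from h import *
delta(.523,-.1367,.0924,191.1); print(observe()['ft_torque']); snap('wrist','w4.png')
E
```

```text
t 5.0 pos [ 0.5269 -0.1386  0.0942] yaw 156.2 F [-4.   1.3 14.7] op 0.144 q [-0.38  0.36  1.81 -0.    0.96 -1.54]
shift [4.4 0.2 1.7] roll -34.9
[ 0.41499545  0.67877444 -0.27487795]
```

View pics/w4.png

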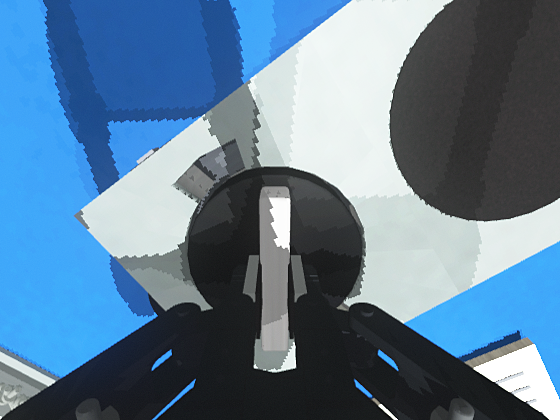

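The bar, still from (268,190) to (275,350), has kept its place between the fingers while the deck rotated about 55° in view, so the cover is turning with the tool. I'll finish the turn.

Emit:
drive_tool(steps=[[255,[0,0,3],-7],[255,[0,0,3],-14],[255,[0,0,3],-21],[255,[0,0,3],-28],[255,[0,0,3],-35]])

```text
clock: 5.55
tcp_pos: [0.5267, -0.138, 0.0933]
tcp_rot: [-3.135, 0.01, -2.938]
wrist_force: [-4.5, 3.1, 14.1]
opening: 0.144
```

```bash
python3 - <<'E'
from h import *
delta(.523,-.1367,.0924,193.1); print(observe()['ft_torque'])
E
```

```text
t 5.55 pos [ 0.5267 -0.138   0.0933] yaw -168.35 F [-4.5  3.1 14.1] op 0.144 q [-0.38  0.36  1.81 -0.    0.96 -2.16]
shift [3.4 2.  0.9] roll -1.45
[ 0.68478423  0.74542324 -0.21581756]
```

Emit:
drive_tool(steps=[[255,[0,0,2],-2],[255,[0,0,2],-2],[255,[0,0,-5],-2],[255,[0,0,-10],-2],[255,[0,0,-14],-2]])

```text
clock: 6.05
tcp_pos: [0.5265, -0.1368, 0.1086]
tcp_rot: [-3.137, 0.01, -2.905]
wrist_force: [-0.8, 2.9, 5.5]
opening: 0.145
```

```bash
python3 - <<'E'
from h import *
delta(.523,-.1367,.1199,193.1); print(observe()['ft_torque'])
E
```

```text
t 6.05 pos [ 0.5265 -0.1368  0.1086] yaw -166.44 F [-0.8  2.9  5.5] op 0.145 q [-0.38  0.34  1.79  0.    1.   -2.19]
shift [  3.2   0.8 -11.3] roll 0.46
[ 0.67758008  0.24927853 -0.13840147]
```

Emit:
drive_tool(steps=[[255,[0,0,-5],0],[255,[0,0,-9],0],[255,[0,0,-10],0],[255,[0,0,-10],0]])

```text
clock: 6.45
tcp_pos: [0.5268, -0.1369, 0.119]
tcp_rot: [-3.136, 0.011, -2.905]
wrist_force: [-0.3, 1.9, 4.3]
opening: 0.144
```

```bash
python3 - <<'E'
from h import *
delta(.523,-.1367,.1199,193.1); print(observe()['ft_torque']); snap('wrist','w5.png'); snap('side','s5.png')
im=cv2.imread('pics/s5.png')[170:290,230:380]; cv2.imwrite('pics/s5c.png',cv2.resize(im,None,fx=5,fy=5,interpolation=2))
E
```

```text
t 6.45 pos [ 0.5268 -0.1369  0.119 ] yaw -166.44 F [-0.3  1.9  4.3] op 0.144 q [-0.38  0.33  1.78  0.    1.02 -2.19]
shift [ 3.6  1.1 -0.9] roll 0.46
[0.23425967 0.13717575 0.04347827]
```

View pics/w5.png

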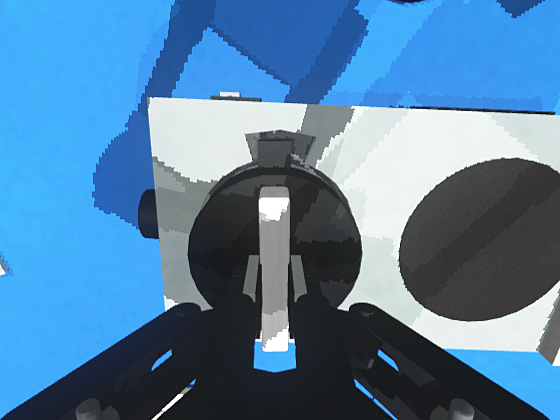

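View pics/s5c.png

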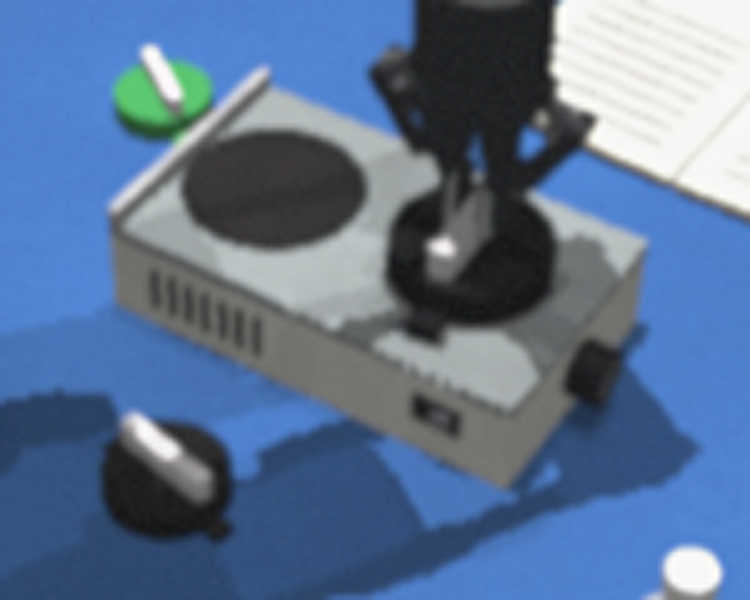

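The cover is up. Its lugs lie over the deck, seen at wrist (275,150) and side crop (425,325). I'll raise it slightly until the seat stops pushing.

Emit:
drive_tool(steps=[[255,[0,0,-2],0],[255,[0,0,-2],0],[255,[0,0,-2],0]])

```text
clock: 6.85
tcp_pos: [0.5262, -0.1369, 0.12]
tcp_rot: [-3.137, 0.01, -2.905]
wrist_force: [-0.9, -0.6, -0.7]
opening: 0.145
```

```bash
python3 - <<'E'
from h import *
delta(.497,-.005,.1199,193.1); print(observe()['ft_torque'])
E
```

```text
t 6.85 pos [ 0.5262 -0.1369  0.12  ] yaw -166.44 F [-0.9 -0.6 -0.7] op 0.145 q [-0.38  0.33  1.78  0.    1.02 -2.19]
shift [ -2.5 135.1  -0.5] roll 0.46
[ 0.05119657  0.09582669 -0.00418982]
```

Emit:
drive_tool(steps=[[255,[-1,20,0],0],[255,[-1,40,0],0],[255,[-2,60,0],0],[255,[-2,75,0],0],[255,[-2,75,0],0]])

```text
clock: 7.35
tcp_pos: [0.5095, -0.0618, 0.1193]
tcp_rot: [-3.138, 0.008, -2.903]
wrist_force: [-0.1, 0.4, 0.1]
opening: 0.143
```

```bash
python3 - <<'E'
from h import *
delta(.499,-.0055,.1195,193.6); print(observe()['ft_torque'])
E
```

```text
t 7.35 pos [ 0.5095 -0.0618  0.1193] yaw -166.34 F [-0.1  0.4  0.1] op 0.143 q [-0.26  0.29  1.84  0.    1.   -2.07]
shift [-3.1 57.2 -0.3] roll 0.06
[-0.02936765  0.04119929  0.00815845]
```

Emit:
drive_tool(steps=[[255,[-1,20,0],0],[255,[-2,40,0],0],[255,[-3,57,0],0],[255,[-3,57,0],0],[255,[-3,57,0],0]])

```text
clock: 7.85
tcp_pos: [0.499, -0.0062, 0.1189]
tcp_rot: [-3.138, 0.008, -2.902]
wrist_force: [0.2, -0.7, -1.8]
opening: 0.146
```

```bash
python3 - <<'E'
from h import *
delta(.499,-.0055,.1195,193.6); snap('wrist','w6.png'); snap('side','s6.png')
im=cv2.imread('pics/s6.png')[170:290,230:380]; cv2.imwrite('pics/s6c.png',cv2.resize(im,None,fx=5,fy=5,interpolation=2))
E
```

```text
t 7.85 pos [ 0.499  -0.0062  0.1189] yaw -166.29 F [ 0.2 -0.7 -1.8] op 0.146 q [-0.15  0.27  1.87 -0.    0.99 -1.96]
shift [-0.1  0.7 -0.6] roll 0.11
```

View pics/w6.png

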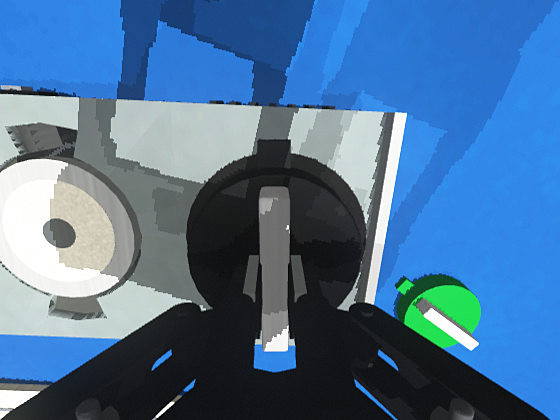

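View pics/s6c.png

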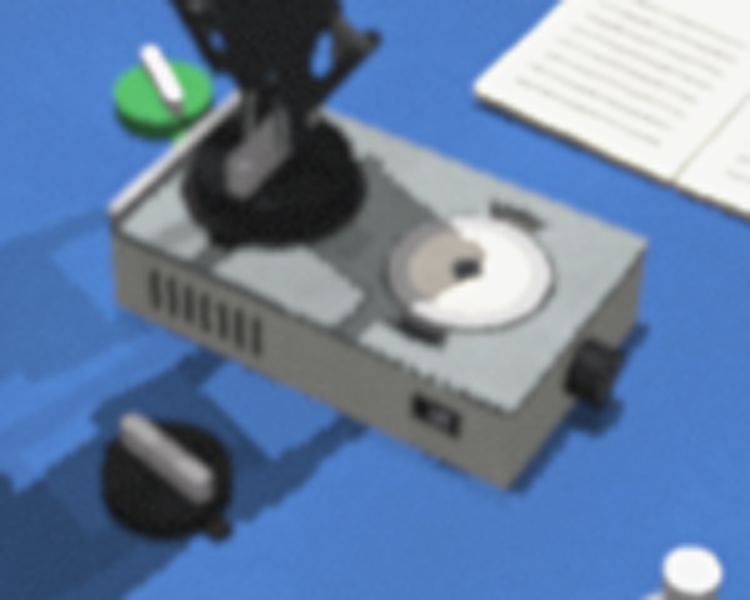

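The cover is over the pad, at wrist (275,240), and the well is open. I'll settle it a little and release.

Emit:
drive_tool(steps=[[255,[0,0,1],0],[255,[0,0,1],0],[160,[0,0,1],0],[80,[0,0,1],0],[0,[0,0,1],0]])

```text
clock: 8.45
tcp_pos: [0.4995, -0.0069, 0.1181]
tcp_rot: [-3.137, 0.009, -2.904]
wrist_force: [0.4, 0.4, -0.4]
opening: 0.646
```

Emit:
drive_tool(steps=[[0,[0,0,0],0],[0,[0,0,0],0],[0,[0,0,0],0],[0,[0,0,0],0],[0,[0,0,0],0]])

```text
clock: 8.95
tcp_pos: [0.4995, -0.0068, 0.118]
tcp_rot: [-3.137, 0.008, -2.904]
wrist_force: [-1.0, 0.0, 0.1]
opening: 0.999
```

Emit:
drive_tool(steps=[[0,[0,0,-15],0],[0,[0,0,-50],0],[0,[0,0,-90],0],[0,[0,0,-130],0],[0,[0,0,-130],0]])

```text
clock: 9.45
tcp_pos: [0.5016, -0.007, 0.2538]
tcp_rot: [-3.133, 0.02, -2.903]
wrist_force: [0.5, 0.7, 0.1]
opening: 1.004
```

```bash
python3 - <<'E'
from h import *
delta(.499,-.0055,.25,193.6); s=observe(); np.save('w7.npy',np.r_[s['tcp_pos'],s['tcp_rot']]);snap('wrist','w7.png'); snap('top','t7.png'); snap('side','s7.png')
im=cv2.imread('pics/s7.png')[170:290,230:380]; cv2.imwrite('pics/s7c.png',cv2.resize(im,None,fx=5,fy=5,interpolation=2))
E
```

```text
t 9.45 pos [ 0.5016 -0.007   0.2538] yaw -166.35 F [0.5 0.7 0.1] op 1.004 q [-0.15  0.15  1.66 -0.    1.31 -1.96]
shift [2.3 2.1 3.7] roll 0.05
```

View pics/w7.png

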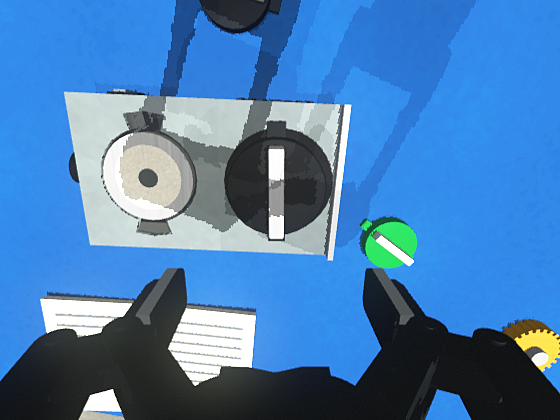

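View pics/s7c.png

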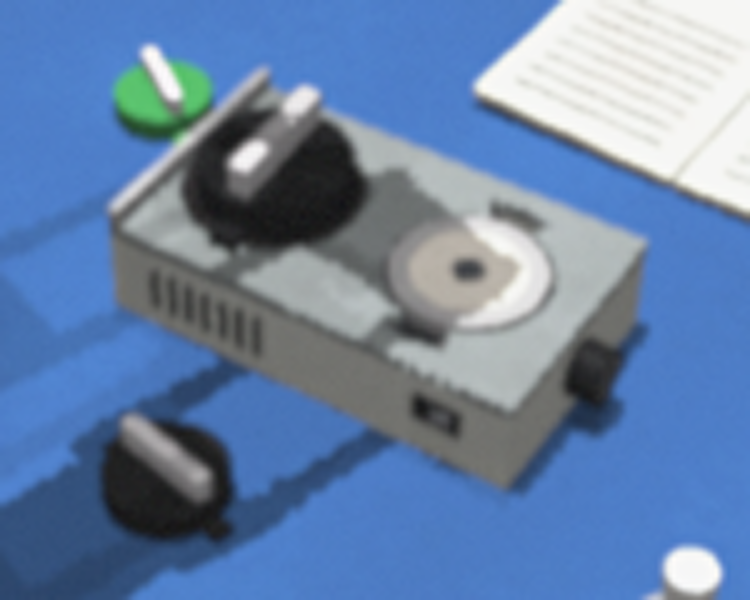

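View pics/t7.png

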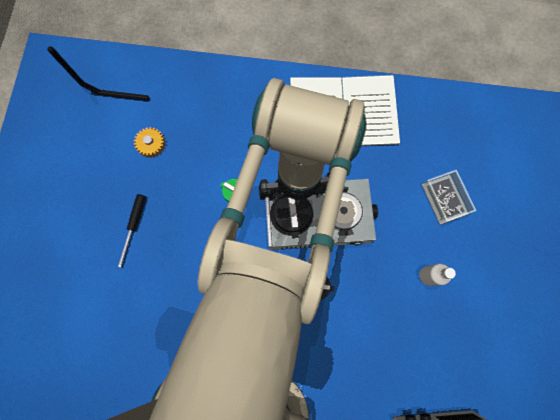

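The cover lies flat on the pad, with its bar at wrist (277,194). The bystanders in the top view are at the same pixels as before. I'll check the numbers.

```bash
python3 - <<'E'
from h import *
w=np.load('w7.npy'); T=np.eye(4);T[:3,:3]=Ro.from_euler('xyz',w[3:]).as_matrix();T[:3,3]=w[:3]
T=T@np.array(camera_params('wrist')['T_tool_cam'])
c=onz('wrist',276.5,193,.113,T); print(c, np.hypot(*(c[:2]-[.497,-.005])), np.hypot(*(c[:2]-[.4984,-.0054])))
s=observe(); print(s['clock'],s['wrist_force'].round(1))
a=cv2.imread('pics/top0.png').astype(int);b=cv2.imread('pics/t7.png').astype(int)
for n,(x,y,X,Y) in dict(driver=(115,190,150,270),pulley=(130,122,170,160),box=(420,165,480,225),bottle=(415,258,460,290)).items():
    print(n,abs(a-b)[y:Y,x:X].mean().round(2))
print(hand_in())
E
```

```text
[ 0.49424134 -0.00708995  0.113     ] 0.0034609390768460175 0.004488919649284147
9.6 [ 0.   0.6 -0.2]
driver 5.9
pulley 6.52
box 6.72
bottle 6.79
the job is handed in; nothing more can be done
None
```

The cover is off the filter well and lying flat on the rubber pad. I handed the job in at 9.6 s of the 48 s allowed; no verdict is reported.

**What I did:** I gripped the large black cover by its bar and pressed it down about 8 mm. I turned it about 93° anticlockwise and let it spring up while still holding it. Its lugs showed above the deck and the seat's upward push had gone. I then slid it 134 mm along the deck to the pad, let go and raised the arm clear.

**Last checks:**
- **Position:** the cover's centre measures 3 to 4 mm from the pad's centre (25 mm allowed). It looks flat in the wrist and side views.
- **Arm:** it is clear of everything, with wrist force near zero.
- **Bystanders:** the driver, screw box, pulley and bottle look unmoved in the top view. A before/after pixel comparison gave similar, low differences for all four (5.9 to 6.8 of 255), which looks like image noise.

**Disagreement:** while gripping, the tool sat about 3 mm from where the cameras put the well's centre, slightly more than the 2 mm calibration error. I aimed the slide between the two estimates.

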